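# Shingle rinsed spotting tiles on the drying tray and set the air dryer

### The job

Shut the air dryer by swinging its lever fully back towards the robot; with it shut, lay all the white spotting tiles, wells up, in one shingled row along the middle of the drying tray, lengthwise: the first leans with its upper end on the black bar, and each of the others lies on the one before it, uncovering roughly the lower half of it, with its lower end on the tray. Once all are laid, set the lever straight up for half flow, and leave the row in place. Do not knock over the flask or push the glass dish away.

Things in the scene. Friction and masses are not known exactly. Their poses are not given: they have to be found in the camera images.
- tile0_center (a point): flat white ceramic spotting tile, 90 mm long (its x) x 50 mm wide (its y) x 10 mm thick (its z, up when the eight shallow grey wells face up), 0.1 kg. This point is its centre, half-way through the thickness. It starts flat on the bench, wells up. None if absent.
- tile1_center (a point): flat white ceramic spotting tile, 90 mm long (its x) x 50 mm wide (its y) x 10 mm thick (its z, up when the eight shallow grey wells face up), 0.1 kg. This point is its centre, half-way through the thickness. It starts flat on the bench, wells up. None if absent.
- tile2_center (a point): flat white ceramic spotting tile, 90 mm long (its x) x 50 mm wide (its y) x 10 mm thick (its z, up when the eight shallow grey wells face up), 0.1 kg. This point is its centre, half-way through the thickness. It starts flat on the bench, wells up. None if absent.
- tile3_center (a point): flat white ceramic spotting tile, 90 mm long (its x) x 50 mm wide (its y) x 10 mm thick (its z, up when the eight shallow grey wells face up), 0.1 kg. This point is its centre, half-way through the thickness. It starts flat on the bench, wells up. None if absent.
- tile4_center (a point): flat white ceramic spotting tile, 90 mm long (its x) x 50 mm wide (its y) x 10 mm thick (its z, up when the eight shallow grey wells face up), 0.1 kg. This point is its centre, half-way through the thickness. It starts flat on the bench, wells up. None if absent.
- tray: fixed steel drying tray, 300 mm long (its x) x 140 mm wide (its y), floor top 4 mm above the bench, rims 5 mm thick and 10 mm high all round; origin at the centre of its underside. The black bar lies near its -x end; the row starts there and runs towards +x. A tile leaning on the bar has its centre at about x = -86 mm, 20 mm above the bench.
- tray_bar (a point): middle of the top of the black bar across the tray (10 mm along the tray's x, 100 mm along y), 23 mm above the bench, at tray x = -115 mm; axes as the tray's. A tile overhanging the bar by about 15 mm, its other end on the floor, slopes down to +x by 0.25 to 0.3 rad; each further tile laid 40 mm along, on top of the last, has the same slope and height.
- lever (a joint): damper lever on top of the dryer: 0 rad = shut, leaning 0.7 rad towards the dryer's -x (towards the robot); 0.7 = straight up (half flow); 1.4 = fully open, leaning away from the robot. Stays where it is left; light friction (about 1.5 N at the grip), stops at both ends.
- lever_grip (a point): centre of the grey grip of the lever, 90 mm from the pivot: 20 mm wide along the hinge axis (the dryer's y), 18 mm across, 46 mm along the lever. Best pinched along the hinge axis from above and carried round the arc.
- lever_pivot (a point): point on the lever's hinge axis, 115 mm above the bench, middle of the lever; axes as the dryer's: x is the direction in which the lever opens (away from the robot), y the hinge axis, z up.
- dryer: fixed white bench air dryer, 220 (x) x 120 (y) mm, top 95 mm above the bench, two bearing cheeks and a dial plate up to 135 mm beside the lever's foot; origin at the centre of its underside.
- dish: bystander: shallow covered amber glass dish, 72 mm across, 14 mm high, lying among the tiles; origin at the centre of its underside. Not part of the job.
- flask: bystander: conical glass flask 74 mm across at the foot, 91 mm high, standing between the tiles and the far end of the tray; origin under its centre.

How it is judged:
On the way, in this order (a step that is already met when the one before it is completed fails the run):
1. the dryer's lever is shut (value of joint lever below 0.1 rad), for 0.2 s.
2. all tiles lie shingled on the tray, at rest, while the lever is still shut (angle between tile0_center's own z axis and vertical between 0.07 and 0.42 rad and angle between the y axis of each of tile0_center, tile1_center, tile2_center, tile3_center, tile4_center and the y axis of tray, either way round below 0.2 rad and y of tile0_center in the frame of tray between -0.025 and 0.025 m and x of tile0_center in the frame of tray between -0.115 and 0.115 m and z of each of tile0_center, tile1_center, tile2_center, tile3_center, tile4_center in the frame of tray below 0.045 m and (x of tile0_center in the frame of tray between -0.115 and -0.055 m or distance between tile0_center and tile1_center below 0.064 m or distance between tile0_center and tile2_center below 0.064 m or distance between tile0_center and tile3_center below 0.064 m or distance between tile0_center and tile4_center below 0.064 m) and angle between tile1_center's own z axis and vertical between 0.07 and 0.42 rad and y of tile1_center in the frame of tray between -0.025 and 0.025 m and x of tile1_center in the frame of tray between -0.115 and 0.115 m and (x of tile1_center in the frame of tray between -0.115 and -0.055 m or distance between tile1_center and tile0_center below 0.064 m or distance between tile1_center and tile2_center below 0.064 m or distance between tile1_center and tile3_center below 0.064 m or distance between tile1_center and tile4_center below 0.064 m) and distance between each of tile1_center, tile2_center, tile3_center, tile4_center and tile0_center above 0.018 m and angle between tile2_center's own z axis and vertical between 0.07 and 0.42 rad and y of tile2_center in the frame of tray between -0.025 and 0.025 m and x of tile2_center in the frame of tray between -0.115 and 0.115 m and (x of tile2_center in the frame of tray between -0.115 and -0.055 m or distance between tile2_center and tile0_center below 0.064 m or distance between tile2_center and tile1_center below 0.064 m or distance between tile2_center and tile3_center below 0.064 m or distance between tile2_center and tile4_center below 0.064 m) and distance between each of tile2_center, tile3_center, tile4_center and tile1_center above 0.018 m and angle between tile3_center's own z axis and vertical between 0.07 and 0.42 rad and y of tile3_center in the frame of tray between -0.025 and 0.025 m and x of tile3_center in the frame of tray between -0.115 and 0.115 m and (x of tile3_center in the frame of tray between -0.115 and -0.055 m or distance between tile3_center and tile0_center below 0.064 m or distance between tile3_center and tile1_center below 0.064 m or distance between tile3_center and tile2_center below 0.064 m or distance between tile3_center and tile4_center below 0.064 m) and distance between each of tile3_center, tile4_center and tile2_center above 0.018 m and angle between tile4_center's own z axis and vertical between 0.07 and 0.42 rad and y of tile4_center in the frame of tray between -0.025 and 0.025 m and x of tile4_center in the frame of tray between -0.115 and 0.115 m and (x of tile4_center in the frame of tray between -0.115 and -0.055 m or distance between tile4_center and tile0_center below 0.064 m or distance between tile4_center and tile1_center below 0.064 m or distance between tile4_center and tile2_center below 0.064 m or distance between tile4_center and tile3_center below 0.064 m) and distance between tile4_center and tile3_center above 0.018 m and (x of tile0_center in the frame of tray between -0.115 and -0.055 m or x of tile1_center in the frame of tray between -0.115 and -0.055 m or x of tile2_center in the frame of tray between -0.115 and -0.055 m or x of tile3_center in the frame of tray between -0.115 and -0.055 m or x of tile4_center in the frame of tray between -0.115 and -0.055 m) and linear speed of each of tile0, tile1, tile2, tile3, tile4 below 0.02 m/s and value of joint lever below 0.1 rad), for 0.3 s.
3. the lever stands straight up (value of joint lever between 0.6 and 0.8 rad), for 0.2 s.
At the end, for the whole second after the job is handed in: All tiles rest in one row: slope 0.07-0.42 rad, within 25 mm of the tray's middle line and 0.2 rad of its direction, one at the bar (centre at tray x -115 to -55 mm), centres 18 mm or more apart, each within 64 mm of a neighbour; lever within 0.1 rad of straight up (all of step 3 and angle between tile0_center's own z axis and vertical between 0.07 and 0.42 rad and angle between the y axis of each of tile0_center, tile1_center, tile2_center, tile3_center, tile4_center and the y axis of tray, either way round below 0.2 rad and y of tile0_center in the frame of tray between -0.025 and 0.025 m and x of tile0_center in the frame of tray between -0.115 and 0.115 m and z of each of tile0_center, tile1_center, tile2_center, tile3_center, tile4_center in the frame of tray below 0.045 m and (x of tile0_center in the frame of tray between -0.115 and -0.055 m or distance between tile0_center and tile1_center below 0.064 m or distance between tile0_center and tile2_center below 0.064 m or distance between tile0_center and tile3_center below 0.064 m or distance between tile0_center and tile4_center below 0.064 m) and angle between tile1_center's own z axis and vertical between 0.07 and 0.42 rad and y of tile1_center in the frame of tray between -0.025 and 0.025 m and x of tile1_center in the frame of tray between -0.115 and 0.115 m and (x of tile1_center in the frame of tray between -0.115 and -0.055 m or distance between tile1_center and tile0_center below 0.064 m or distance between tile1_center and tile2_center below 0.064 m or distance between tile1_center and tile3_center below 0.064 m or distance between tile1_center and tile4_center below 0.064 m) and distance between each of tile1_center, tile2_center, tile3_center, tile4_center and tile0_center above 0.018 m and angle between tile2_center's own z axis and vertical between 0.07 and 0.42 rad and y of tile2_center in the frame of tray between -0.025 and 0.025 m and x of tile2_center in the frame of tray between -0.115 and 0.115 m and (x of tile2_center in the frame of tray between -0.115 and -0.055 m or distance between tile2_center and tile0_center below 0.064 m or distance between tile2_center and tile1_center below 0.064 m or distance between tile2_center and tile3_center below 0.064 m or distance between tile2_center and tile4_center below 0.064 m) and distance between each of tile2_center, tile3_center, tile4_center and tile1_center above 0.018 m and angle between tile3_center's own z axis and vertical between 0.07 and 0.42 rad and y of tile3_center in the frame of tray between -0.025 and 0.025 m and x of tile3_center in the frame of tray between -0.115 and 0.115 m and (x of tile3_center in the frame of tray between -0.115 and -0.055 m or distance between tile3_center and tile0_center below 0.064 m or distance between tile3_center and tile1_center below 0.064 m or distance between tile3_center and tile2_center below 0.064 m or distance between tile3_center and tile4_center below 0.064 m) and distance between each of tile3_center, tile4_center and tile2_center above 0.018 m and angle between tile4_center's own z axis and vertical between 0.07 and 0.42 rad and y of tile4_center in the frame of tray between -0.025 and 0.025 m and x of tile4_center in the frame of tray between -0.115 and 0.115 m and (x of tile4_center in the frame of tray between -0.115 and -0.055 m or distance between tile4_center and tile0_center below 0.064 m or distance between tile4_center and tile1_center below 0.064 m or distance between tile4_center and tile2_center below 0.064 m or distance between tile4_center and tile3_center below 0.064 m) and distance between tile4_center and tile3_center above 0.018 m and (x of tile0_center in the frame of tray between -0.115 and -0.055 m or x of tile1_center in the frame of tray between -0.115 and -0.055 m or x of tile2_center in the frame of tray between -0.115 and -0.055 m or x of tile3_center in the frame of tray between -0.115 and -0.055 m or x of tile4_center in the frame of tray between -0.115 and -0.055 m) and linear speed of each of tile0, tile1, tile2, tile3, tile4 below 0.02 m/s and velocity of joint lever between -0.05 and 0.05 rad/s); the robot touches nothing.
It fails at once if the flask is knocked over (angle between flask's own z axis and vertical above 0.6 rad).
It fails at once if the dish is shoved more than 80 mm (distance of dish from where it was at the start of the episode above 0.08 m).
Of tile0, tile1, tile2, tile3, tile4 only 4 to 5 are there at a start; the rules pass over those that are not, and their reading is None.
At some moment in a run one of tile0, tile1, tile2, tile3, tile4 may be knocked a few centimetres aside while the robot is not near it.
Once in a run the grip may slacken for a moment while it holds something.
It also fails if it takes over 210 s, if anything falls off the work surface, if the arm or the gripper's body presses on something with over 40 N, if the wrist force passes 120 N, or if a joint passes its speed limit or range.

### The arm

A 7-joint arm with a two-finger parallel gripper is mounted at the origin on the work surface. World frame = base frame: x ahead of the robot, y to its left, z up, the work surface at z = 0. Lengths are in m, angles in rad, forces in N, time in s.
With the tool pointing down it reaches from about 0.425 to 0.975 m from the base axis. Payload 16.7 kg.
Tool frame: the origin (TCP) lies between the finger pads; the fingertips stand 19 mm ahead of it and the grasp point (between the pads) is the TCP; z points along the fingers, x is the direction in which the jaws open and shut, and the axes are right-handed (so a half turn about z gives the same grasp; the last joint's range is limited). The gripper opens to 85 mm and grips with 20 to 120 N. Pads are 22 mm wide; open, the fingers measure 114 mm over their backs; the gripper's body (76 mm by 85 mm) begins 54 mm behind the grasp point. The pads swing forward as they close: fully open they stand 13 mm farther back than shut.
Start: joints at [-1.391, 0.426, 0.074, 1.606, -0.034, 1.111, -0.067], TCP at [0.219, 0.639, 0.25] pointing down, gripper open.
Joint ranges: [-2.85, 2.85], [-0.5, 2.14], [-1.23, 1.37], [0.21, 2.46], [-1.02, 4.16], [0.16, 2.05], [-2.73, 2.73]. Speed limits (rad/s): [1.89, 1.89, 2.39, 2.39, 3.01, 3.01, 3.01].

### API

Orientations are given as a rotation vector (axis times angle).
In Python, from bench import env gives the robot as it stands. Calls block until the motion is done:
- env.reach(position, orientation): joint-space move of the TCP to a pose.
- env.move_l(position, max_speed=0.15, attitude=None, until_force=None): straight line of the TCP; attitude=None keeps the orientation; max_speed is the mean speed in m/s. With until_force (N) it stops when the force on the tool has changed by that much, and returns True; else False.
- env.move_j(angles): joint-space move.
- env.gripper_to(opening, strength=None): finger opening in m; strength is the grip in N (None keeps the last); returns when the fingers have stopped.
- env.dwell(seconds).
- env.solve_ik(position, orientation): joint angles nearest the present ones, or None.
- env.camera(name): name is "scene" or "top" or "wrist"; returns the picture (420x560x3 uint8, red, green, blue); there is no depth.
- env.get_calibration(name): a dict with "fx", "fy", "cx", "cy" (pixels), "position" and "orientation" of the camera in the world; the wrist camera has in their place "tool_from_camera" (4x4, takes a point from camera to tool coordinates, whose origin is the TCP and whose axes are the tool frame's). Camera axes: x right, y down, z forward; pixel columns grow to the right and rows downward; lengths in m; the calibration is good to about 2 mm. A picture is of the moment at which its call begins: read the wrist's pose just before it. get_calibration takes no time and is no camera call.
A pose or a line that the arm cannot do raises env.PlanningError and nothing moves.
- env.job_done(): hands the job in, once; it reports no verdict.
Readings, each from a call of its own:
- env.get_time_s(): time.
- env.get_joints(): joint angles.
- env.get_qvel(): joint speeds.
- env.get_tau(): joint torques, N m.
- env.get_tool_pos(): TCP position.
- env.get_eef_rot(): TCP orientation.
- env.get_wrist_force(): force on the tool from outside, world axes, zero at the start.
- env.get_moment(): the same for the moment, N m.
- env.get_finger_gap(): finger opening in m.
Only numpy, scipy, OpenCV 4.12 (cv2) and the standard library are available. Lean on these libraries where they do the work, as an engineer would, in place of code of your own. Each camera call takes 0.05 s, during which the arm holds its last target. There are 200 camera calls.

## Working session

There is one attempt and no reset: what is moved stays moved. The work goes in short steps, each a Python script; the robot and the scene stay as the last script left them, time stands still between calls to the robot, and variables do not carry over. Pictures are saved under pics/ and viewed, about 12 in all and at most 16, crops included, and the job is handed in when it is done.

```bash
mkdir -p pics; ls; python3 - <<'E'
from bench import env
import cv2,numpy as np
for n in("top","scene"):
    cv2.imwrite(f"pics/{n}0.png",env.camera(n)[:,:,::-1]); 
    c=env.get_calibration(n); print(n,{k:np.round(v,4).tolist() for k,v in c.items()})
print(env.get_calibration("wrist"),env.get_eef_rot(),env.get_time_s())
E
```

```text
pics
top {'fx': 464.0617, 'fy': 464.0617, 'cx': 277.5306, 'cy': 212.355, 'position': [0.4177, 0.0045, 1.178], 'orientation': [-2.1411, 2.1663, -0.1503]}
scene {'fx': 476.5585, 'fy': 476.5585, 'cx': 276.4653, 'cy': 212.3314, 'position': [0.9434, 0.6082, 1.0519], 'orientation': [-0.8181, -2.6984, 0.9184]}
{'fx': 356.0570758506976, 'fy': 356.0570758506976, 'cx': 280.4969352117172, 'cy': 206.4182658066381, 'tool_from_camera': array([[ 9.99999853e-01,  3.32376350e-04,  4.27550846e-04,
        -4.29178196e-04],
       [-4.42932087e-04,  9.56234072e-01,  2.92602465e-01,
        -7.39797536e-02],
       [-3.11584547e-04, -2.92602612e-01,  9.56234079e-01,
        -1.22796985e-01],
       [ 0.00000000e+00,  0.00000000e+00,  0.00000000e+00,
         1.00000000e+00]])} [ 2.55541567e+00  1.82616065e+00 -1.42511657e-03] 0.1
```

View pics/top0.png

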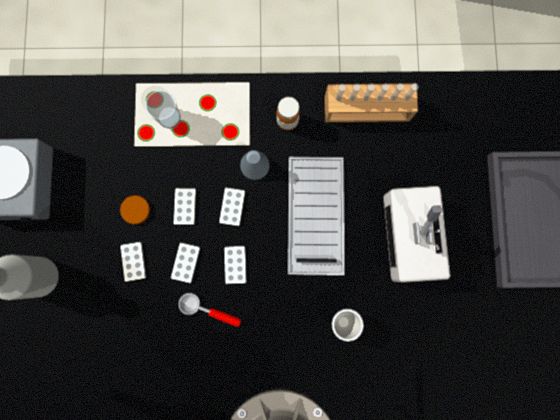

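View pics/scene0.png

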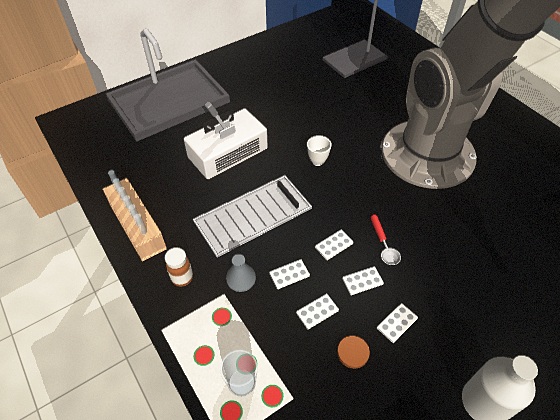

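The top view shows five tiles near (184,206), (232,207), (133,261), (185,263) and (235,265). The tray is at (316,216) with its bar at the bottom end, the flask at (255,165), the dish at (134,210), and the dryer at (417,235) with its lever leaning up and right in the image.

```bash
cat > h.py <<'E'
from bench import env
import cv2,numpy as np
from scipy.spatial.transform import Rotation as R
def campose(n):
    c=env.get_calibration(n)
    if n=="wrist":
        T=np.eye(4);T[:3,:3]=R.from_rotvec(env.get_eef_rot()).as_matrix();T[:3,3]=env.get_tool_pos()
        T=T@c["tool_from_camera"]
    else:
        T=np.eye(4);T[:3,:3]=R.from_rotvec(c["orientation"]).as_matrix();T[:3,3]=c["position"]
    return c,T
def grab(n):
    ct=campose(n); return env.camera(n),ct
def p2w(ct,uv,z):
    c,T=ct; uv=np.atleast_2d(np.asarray(uv,float))
    d=np.c_[(uv[:,0]-c["cx"])/c["fx"],(uv[:,1]-c["cy"])/c["fy"],np.ones(len(uv))]@T[:3,:3].T
    return T[:3,3]+d*((z-T[2,3])/d[:,2])[:,None]
def w2p(ct,X):
    c,T=ct; p=(np.atleast_2d(X)-T[:3,3])@T[:3,:3]
    return np.c_[c["fx"]*p[:,0]/p[:,2]+c["cx"],c["fy"]*p[:,1]/p[:,2]+c["cy"]]
def tiles(img,ct,z=0.01,thr=150):
    """flat tiles on the bench: list of x,y,yaw(long axis),L,W"""
    m=((img.min(2)>thr)*255).astype(np.uint8)
    out=[]
    for k in cv2.findContours(m,cv2.RETR_EXTERNAL,cv2.CHAIN_APPROX_NONE)[0]:
        if len(k)<20: continue
        P=p2w(ct,k[:,0,:],z)[:,:2]
        (cx,cy),(a,b),ang=cv2.minAreaRect((P*1000).astype(np.float32))
        if a<b: a,b,ang=b,a,ang+90
        if 78<a<102 and 38<b<62:
            y=np.deg2rad(ang); y=(y+np.pi/2)%np.pi-np.pi/2
            out.append((cx/1000,cy/1000,y,a,b))
    return out
def rot(yaw,tilt=0.):
    """tool x = world +y turned by yaw, tool down; tilt>0 slopes the held tile down towards +x"""
    M=np.array([[0,1,0],[1,0,0],[0,0,-1.]])
    return (R.from_euler('z',yaw)*R.from_euler('y',tilt)*R.from_matrix(M)).as_rotvec()
E
python3 - <<'E'
from h import *
img=cv2.imread("pics/top0.png")[:,:,::-1]; ct=campose("top")
for t in tiles(img,ct): print("tile",np.round(t,3))
print("dryer",np.round(p2w(ct,[(384,190),(439,186),(449,278),(392,282)],.095)[:,:2],3).tolist())
print("tray",np.round(p2w(ct,[(288.5,157),(343.5,157),(344.5,273.5),(288.5,274.5)],.010)[:,:2],3).tolist())
print("bar",p2w(ct,[(296,260),(337,261)],.023)[:,:2])
print("flask,dish",p2w(ct,[(252,170),(134.5,209.5)],.01)[:,:2])
cv2.imwrite("pics/crop1.png",cv2.resize(img[140:300,270:470,::-1],None,fx=4,fy=3.75,interpolation=cv2.INTER_CUBIC))
print(env.solve_ik([0.42,-0.34,0.30],rot(0)))
E
```

```text
tile [4.4600e-01 1.0600e-01 3.0000e-03 9.1798e+01 4.9974e+01]
tile [ 0.453  0.231 -0.236 91.412 51.338]
tile [ 0.458  0.362  0.157 91.149 51.093]
tile [ 0.593  0.115 -0.165 91.297 51.047]
tile [ 5.9700e-01  2.3500e-01 -1.2000e-02  9.0000e+01  5.1075e+01]
dryer [[0.615, -0.255], [0.623, -0.386], [0.407, -0.396], [0.399, -0.264]]
tray [[0.72, -0.032], [0.718, -0.174], [0.42, -0.167], [0.419, -0.027]]
bar [[ 0.45462512 -0.04602448]
 [ 0.45095669 -0.14757279]]
flask,dish [[0.68666812 0.06256191]
 [0.58749792 0.36128948]]
[ 0.66000974  0.16778224 -0.11160062  1.84244175  0.0205414   1.13247421
  2.11204068]
```

View pics/crop1.png

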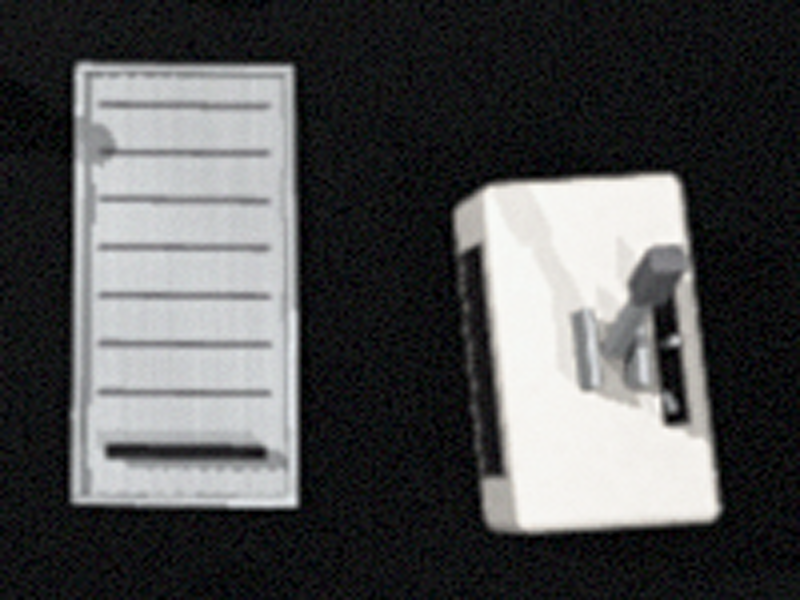

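The crop shows the lever leaning away from the robot: cheeks around full-image (424,233) and the grip around (434,213). I'll fit the lever angle and check it from the wrist camera above.

```bash
python3 - <<'E'
from h import *
ct=campose("top")
D=p2w(ct,[(392.5,189),(440.7,186.7),(450,278.7),(400,281)],.095)[:,:2]
c=D.mean(0); print("dryer",np.round(D,3).tolist(),c)
yaw=np.mean([np.arctan2(*(D[0]-D[3])[::-1]),np.arctan2(*(D[1]-D[2])[::-1])]);print("yaw",yaw)
p=p2w(ct,[(423.7,233.3)],.125)[0];print("pivot",p)
for v in np.arange(.7,1.41,.1):
    d=np.array([np.cos(yaw)*np.sin(v-.7),np.sin(yaw)*np.sin(v-.7),np.cos(v-.7)])
    pv=np.array([p[0],p[1],.115]); print(round(v,2),w2p(ct,np.array([pv+.09*d,pv+.113*d])).round(1).tolist())
g=p+0
env.gripper_to(.06)
env.reach([p[0]-.03,p[1],.36],rot(yaw))
img,ct=grab("wrist"); cv2.imwrite("pics/w1.png",img[:,:,::-1])
print(env.get_tool_pos(),env.get_time_s(), w2p(ct,[[p[0],p[1],.115]]))
E
```

```text
dryer [[0.617, -0.275], [0.622, -0.39], [0.405, -0.398], [0.401, -0.282]] [ 0.51127942 -0.3363479 ]
yaw 0.03760866545181251
pivot [ 0.50846193 -0.3336105   0.125     ]
0.7 [[435.7, 229.9], [439.5, 228.8]]
0.8 [[435.2, 225.7], [438.9, 223.4]]
0.9 [[434.6, 221.6], [438.1, 218.1]]
1.0 [[433.9, 217.6], [437.1, 213.1]]
1.1 [[433.0, 213.9], [436.0, 208.3]]
1.2 [[432.0, 210.4], [434.7, 203.9]]
1.3 [[431.0, 207.2], [433.3, 199.8]]
1.4 [[429.8, 204.3], [431.9, 196.2]]
[ 0.47884224 -0.33307166  0.35991978] 4.05 [[279.24133618 198.5420495 ]]
```

View pics/w1.png

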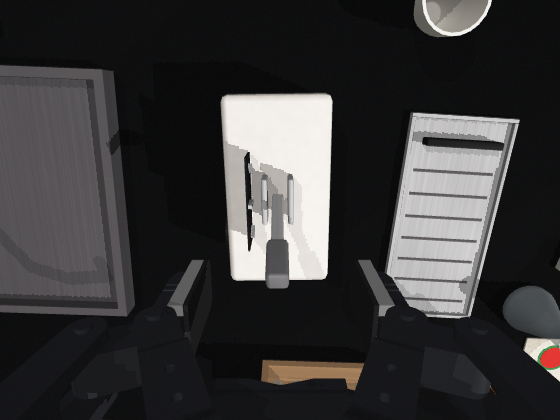

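The cheeks' midpoint is at (278,200), against a prediction of (279,198.5). The grip spans rows 240–287 at column 277, with its end face near (277,287). Next I fit the angle, grasp the grip and swing the lever.

```bash
cat >> h.py <<'E'
PV=np.array([.5085,-.3336,.115]); DY=.0376
def lev(v,r=.09):
    f=v-.7; return PV+r*np.array([np.cos(DY)*np.sin(f),np.sin(DY)*np.sin(f),np.cos(f)])
def swing(v0,v1,n=7):
    for v in np.linspace(v0,v1,n)[1:]:
        env.move_l(lev(v),max_speed=.12,attitude=rot(DY,.5*(v-.7)))
E
python3 - <<'E'
from h import *
ct=campose("wrist")
for v in np.arange(.9,1.41,.1): print(round(v,2),w2p(ct,[lev(v,.067),lev(v),lev(v,.113)]).round(1).tolist())
from scipy.optimize import minimize_scalar
v=minimize_scalar(lambda v:np.sum((w2p(ct,[lev(v,.067)])[0,1]-241)**2+(w2p(ct,[lev(v,.113)])[0,1]-278)**2),bounds=(.7,1.4),method="bounded").x
print("v",v)
env.gripper_to(.05)
q=rot(DY,.5*(v-.7))
env.reach(lev(v)+[0,0,.1],q); 
print(env.move_l(lev(v),max_speed=.1,until_force=8), env.get_tool_pos()-lev(v))
env.gripper_to(.0,30); print("gap",env.get_finger_gap(),env.get_wrist_force())
swing(v,0.0); print(env.get_wrist_force(),env.get_tool_pos()-lev(0))
env.gripper_to(.05); env.move_l(env.get_tool_pos()+np.array([0,0,.12]),max_speed=.3)
env.reach([PV[0]-.03,PV[1],.36],rot(DY))
img,ct=grab("wrist"); cv2.imwrite("pics/w2.png",img[:,:,::-1])
for v in (0,.1,.2): print(v,w2p(ct,[lev(v,.067),lev(v),lev(v,.113)]).round(1).tolist())
print(env.get_time_s())
E
```

```text
0.9 [[279.2, 232.4], [279.1, 247.0], [279.0, 263.7]]
1.0 [[279.2, 238.3], [279.1, 255.3], [279.0, 274.5]]
1.1 [[279.2, 243.7], [279.1, 262.6], [279.0, 283.8]]
1.2 [[279.2, 248.4], [279.1, 268.9], [279.0, 291.5]]
1.3 [[279.2, 252.4], [279.1, 274.1], [279.0, 297.8]]
1.4 [[279.2, 255.8], [279.1, 278.2], [279.1, 302.5]]
v 1.039094382429513
False [ 0.00033187 -0.00012323  0.00067132]
gap 0.01948529831845537 [ 1.31900655 -5.40234107  2.02589786]
[ -0.43954123 -15.84086693  -2.60455122] [ 0.00015145 -0.0021496   0.00019818]
0 [[278.5, 168.5], [278.5, 155.0], [278.4, 139.4]]
0.1 [[278.5, 175.3], [278.5, 164.7], [278.4, 152.3]]
0.2 [[278.5, 182.5], [278.4, 174.9], [278.4, 166.2]]
9.5083
```

View pics/w2.png

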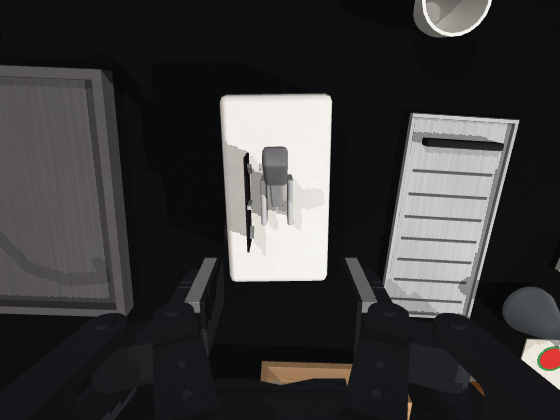

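```bash
sed -i 's/-.3336,.115/-.3355,.115/' h.py; python3 - <<'E'
from h import *
ct=campose("wrist"); im=cv2.imread("pics/w2.png"); out=[]
for v in (0,.1,.2,.3):
    a=im[80:240,200:350].copy(); a=cv2.resize(a,None,fx=2.6,fy=1.8) if 0 else cv2.resize(a,None,fx=2.6,fy=2.6)
    f=v-.7; ax=R.from_euler('z',DY).as_matrix()
    for r,col in((.067,(0,255,0)),(.113,(0,0,255))):
        P=[PV+ax@(R.from_euler('y',f).as_matrix()@np.array([sx*.009,sy*.01,r])) for sx,sy in((-1,-1),(1,-1),(1,1),(-1,1))]
        q=((w2p(ct,P)-[200,80])*2.6).astype(int); cv2.polylines(a,[q.reshape(-1,1,2)],True,col,1)
    out.append(a[80:340,60:330])
cv2.imwrite("pics/o.png",cv2.resize(np.vstack([np.hstack(out[:2]),np.hstack(out[2:])]),None,fx=1.1,fy=1.1))
E
```

```text
(no output)
```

View pics/o.png

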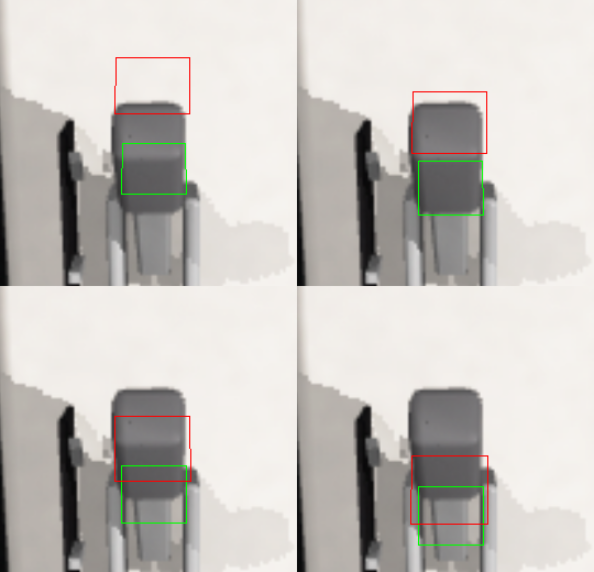

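The v≈0.1 overlay (upper right) fits best, so the lever is not quite at its stop. I'll push it home with closed fingers until I feel the stop.

```bash
python3 - <<'E'
from h import *
env.gripper_to(0)
g=lev(.1); a=np.array([np.cos(DY),np.sin(DY),0])
env.reach(g+.06*a+[0,0,.10],rot(DY)); env.move_l(g+.06*a+[0,0,.0],max_speed=.2)
print(env.move_l(g-.05*a-[0,0,.01],max_speed=.05,until_force=12), env.get_tool_pos()-g, env.get_wrist_force())
env.move_l(env.get_tool_pos()+.03*a,max_speed=.2); env.move_l(env.get_tool_pos()+np.array([0,0,.1]),max_speed=.3)
env.reach([PV[0]-.03,PV[1],.36],rot(DY))
im,ct=grab("wrist"); im=im[:,:,::-1]; out=[]
for v in (-.1,0,.1):
    a=cv2.resize(im[80:240,200:350],None,fx=2.6,fy=2.6)
    f=v-.7; ax=R.from_euler('z',DY).as_matrix()
    for r,col in((.067,(0,255,0)),(.113,(0,0,255))):
        P=[PV+ax@(R.from_euler('y',f).as_matrix()@np.array([sx*.009,sy*.01,r])) for sx,sy in((-1,-1),(1,-1),(1,1),(-1,1))]
        q=((w2p(ct,P)-[200,80])*2.6).astype(int); cv2.polylines(a,[q.reshape(-1,1,2)],True,col,1)
    out.append(a[80:340,60:330])
cv2.imwrite("pics/o2.png",np.hstack(out))
print(env.get_time_s())
E
```

```text
True [ 0.02658538  0.00116645 -0.00295882] [ 6.29345438 -1.51910009 -1.60219371]
13.3417
```

View pics/o2.png

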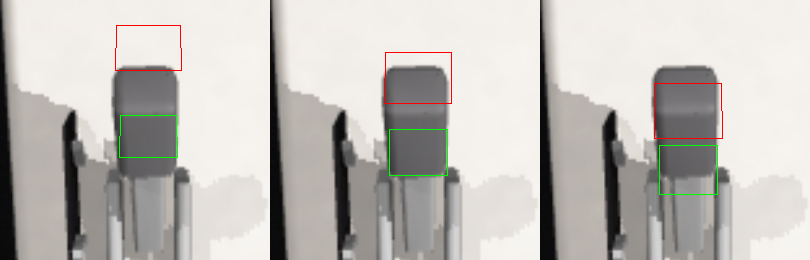

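The force stop (12 N against 1.5 N friction) and the overlay at v≈0.03 both say the lever is on its shut stop. Now the tiles: first I probe the fingertip reach at the grasp opening, then pick up tile A.

```bash
sed -i 's/PV=np.array(\[.5085/PV=np.array([.5105/' h.py; cat >> h.py <<'E'
TC=np.array([.5693,-.1000]); TY=-.02
def tray(x,y=0):
    return TC+R.from_euler('z',TY).as_matrix()[:2,:2]@np.array([x,y])
def look(x,y,yaw=0,h=.22):
    """hover so that the wrist camera looks at (x,y); returns tile nearest"""
    # camera sits behind the TCP (-x world) and looks forward; aim point about at the TCP
    env.reach([x-.0,y,h],rot(yaw)); env.dwell(.1)
    img,ct=grab("wrist"); return img,ct,tiles(img,ct)
E
python3 - <<'E'
from h import *
env.gripper_to(.052)
env.reach([.5,.025,.10],rot(0))
env.move_l([.5,.025,.035],max_speed=.2)
print(env.move_l([.5,.025,.005],max_speed=.03,until_force=5),env.get_tool_pos(),env.get_finger_gap())
env.move_l([.5,.025,.10],max_speed=.3)
env.gripper_to(.07)
img,ct,t=look(.446-.03,.106,0,.22)
for k in t: print(np.round(k,3))
print(w2p(ct,[[.446,.106,.01]]),env.get_time_s())
cv2.imwrite("pics/t1.png",img[:,:,::-1])
E
```

```text
True [0.49999365 0.02496669 0.01563199] 0.0518352552624102
[ 0.591  0.114 -0.163 89.597 49.273]
[ 0.455  0.358  0.189 90.597 44.02 ]
[ 0.451  0.231 -0.242 89.25  49.043]
[4.4400e-01 1.0700e-01 3.8000e-02 8.9545e+01 4.9196e+01]
[[281.66660931 208.92459539]] 18.275
```

View pics/t1.png

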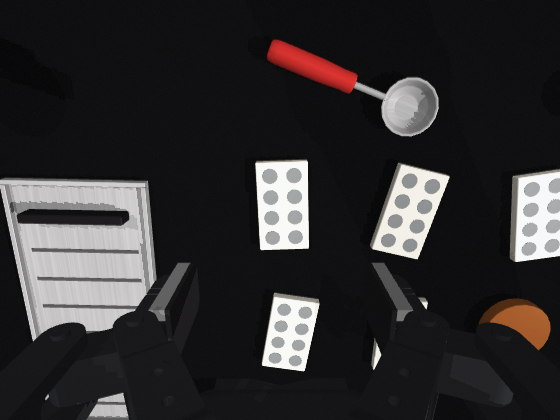

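The view shows the target tile at (282,205), with tray and bar at left (bar at (73,214)) and fingers clear. The wrist estimate agrees with the top camera to 2 mm. Fingertips touch the bench at TCP z=0.0156. I'll pick and lay the first tile.

```bash
cat >> h.py <<'E'
TILT=.265; ZG=.0185; D=ZG-.005
def held():
    img=env.camera("wrist"); c=env.get_calibration("wrist"); T=c["tool_from_camera"]
    res=[(round(a,4),round(b,4),round(y,3),round(l,1),round(w,1)) for a,b,y,l,w in tiles(img,(c,T),z=D-.005) if np.hypot(a,b)<.04]
    return res
def pick(x,y):
    env.gripper_to(.068)
    img,ct,t=look(x-.03,y)
    t=[k for k in t if np.hypot(k[0]-x,k[1]-y)<.07]
    if not t: print("no tile at",x,y); return False
    k=min(t,key=lambda k:np.hypot(k[0]-x,k[1]-y)); print("tile",np.round(k,3))
    q=rot(k[2]); env.reach([k[0],k[1],.09],q)
    env.move_l([k[0],k[1],ZG],max_speed=.12,until_force=8)
    print("z",env.get_tool_pos()[2].round(4))
    env.gripper_to(.03,50); env.move_l([k[0],k[1],.15],max_speed=.2)
    print("gap",round(env.get_finger_gap(),4)); return .045<env.get_finger_gap()<.055
def place(xt,zt=.021,yt=0):
    env.reach([.5,.03,.2],rot(0)); h=held(); print("held",h)
    dx=h[0][1] if len(h)==1 and abs(h[0][1])<.02 else 0.   # tile centre along tool y (=world x)
    q=rot(TY,TILT); p=tray(xt,yt)
    d=R.from_euler('z',TY).apply(R.from_euler('y',TILT).apply([-dx,0,D])); C=np.array([p[0],p[1],zt])+d
    env.reach(C+[0,0,.10],q); 
    if not .045<env.get_finger_gap()<.055: print("LOST",env.get_finger_gap()); return False
    env.move_l(C+[0,0,.015],max_speed=.2)
    print("gap",round(env.get_finger_gap(),4),"touch",env.move_l(C-[0,0,.006],max_speed=.03,until_force=4),"dz",(env.get_tool_pos()-C).round(4))
    env.dwell(.1); env.gripper_to(.064); env.dwell(.2)
    env.move_l(env.get_tool_pos()+np.array([0,0,.1]),max_speed=.2)
def show(n,x=-.03):
    p=tray(x); env.reach([p[0],p[1],.28],rot(TY)); env.dwell(.1)
    img,ct=grab("wrist"); cv2.imwrite(n,img[:,:,::-1]); return img,ct
E
python3 - <<'E'
from h import *
env.reach([.446-.03,.106,.22],rot(0))
ct=campose("wrist")
print("bar",p2w(ct,[(73,214)],.023),"expected",tray(-.115),"gap",env.get_finger_gap())
if pick(.444,.107):
    place(-.086)
    show("pics/p1.png",-.06)
print(env.get_time_s())
E
```

```text
bar [[ 0.44695238 -0.09035092  0.023     ]] expected [ 0.454323   -0.09770015] gap 0.06974431857573647
tile [4.4400e-01 1.0700e-01 3.3000e-02 8.9280e+01 4.9156e+01]
z 0.0195
gap 0.0482
held []
gap 0.0484 touch True dz [ 0.0002 -0.0002  0.0009]
25.9417
```

View pics/p1.png

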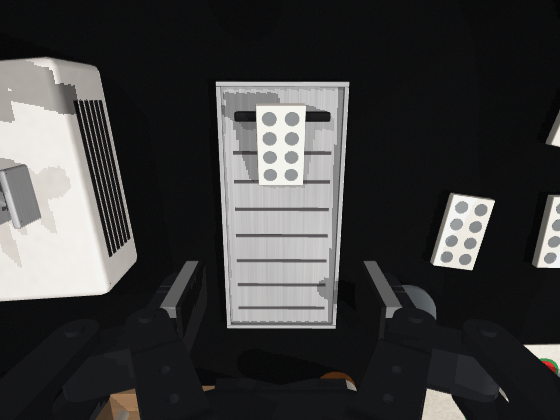

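Tile 1 leans on the bar at (281,145), centred and straight, overhanging the bar by about 10 px. On to the next two.

```bash
python3 - <<'E'
from h import *
if pick(.591,.114):
    env.reach([.5,.03,.2],rot(0)); cv2.imwrite("pics/held.png",env.camera("wrist")[:,:,::-1])
    place(-.046); show("pics/p2.png",-.03)
    print(env.get_time_s())
    if pick(.451,.231):
        place(-.006)
        a=show("pics/p3.png",.0)[0]
        cv2.imwrite("pics/c3.png",np.hstack([cv2.imread("pics/held.png")[:, 100:460],cv2.imread("pics/p3.png")[:,120:560]]))
print(env.get_time_s())
E
```

```text
tile [ 0.591  0.115 -0.162 89.182 49.244]
z 0.019
gap 0.0482
held []
gap 0.0482 touch True dz [ 0.0002 -0.0001  0.0005]
34.425
tile [ 0.45   0.232 -0.239 90.143 49.277]
z 0.0193
gap 0.0484
held [(-0.0005, -0.001, np.float64(-1.571), 87.6, 48.5)]
gap 0.0485 touch True dz [ 0.0001 -0.0002  0.0005]
43.3333
```

View pics/c3.png

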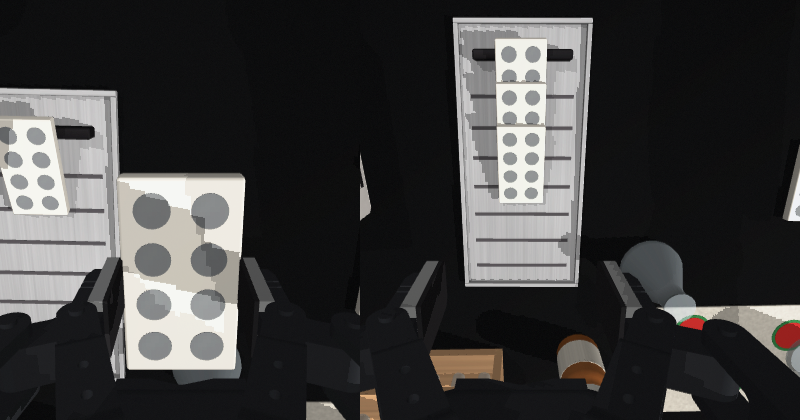

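Three tiles are shingled on the centre line at even spacing, and the held tile sits square in the fingers. Continuing with the last two.

```bash
python3 - <<'E'
from h import *
if pick(.597,.235):
    place(.034); print(env.get_time_s())
    if pick(.456,.360):
        place(.074)
        show("pics/p5.png",.0)
print(env.get_time_s()); im=cv2.imread("pics/p5.png"); cv2.imwrite("pics/c5.png",np.hstack([im,env.camera("scene")[100:,:240,::-1][0:320].repeat(1,0).copy() if 0 else cv2.resize(env.camera("scene")[120:330,140:300,::-1],(240,420))]))
E
```

```text
tile [ 5.9300e-01  2.3600e-01 -2.8000e-02  9.0079e+01  4.9145e+01]
z 0.0186
gap 0.0482
held [(-0.0005, -0.001, np.float64(1.57), 87.6, 48.5)]
gap 0.0485 touch True dz [ 0.0001 -0.0001  0.0004]
51.5333
tile [ 0.454  0.363  0.154 90.931 49.858]
z 0.0191
gap 0.0485
held [(-0.0005, -0.0008, np.float64(1.57), 87.2, 48.5)]
gap 0.0484 touch True dz [ 0.0001 -0.0001  0.0005]
61.575
```

View pics/c5.png

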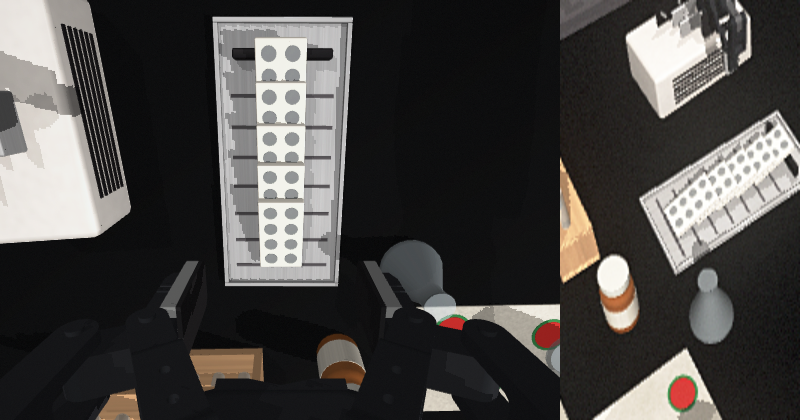

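All five tiles are laid in an even row with the bar end supported, and the flask is standing. Now the lever goes straight up.

```bash
cat > ov.py <<'E'
from h import *
def ov(n,vs):
    env.reach([PV[0]-.03,PV[1],.36],rot(DY)); env.dwell(.1)
    im,ct=grab("wrist"); im=im[:,:,::-1]; out=[]
    for v in vs:
        a=cv2.resize(im[80:280,200:350],None,fx=2.6,fy=2.6)
        f=v-.7; ax=R.from_euler('z',DY).as_matrix()
        for r,col in((.067,(0,255,0)),(.113,(0,0,255))):
            P=[PV+ax@(R.from_euler('y',f).as_matrix()@np.array([sx*.009,sy*.01,r])) for sx,sy in((-1,-1),(1,-1),(1,1),(-1,1))]
            q=((w2p(ct,P)-[200,80])*2.6).astype(int); cv2.polylines(a,[q.reshape(-1,1,2)],True,col,1)
        out.append(a[80:,60:320])
    cv2.imwrite(n,np.hstack(out))
E
python3 - <<'E'
from ov import *
env.gripper_to(.05)
env.reach(lev(0)+[0,0,.1],rot(DY,-.35))
print(env.move_l(lev(0),max_speed=.1,until_force=8),env.get_tool_pos()-lev(0))
env.gripper_to(0,30); print("gap",env.get_finger_gap(),env.get_wrist_force())
swing(0,.7); env.dwell(.2); print(env.get_wrist_force(),env.get_tool_pos()-lev(.7))
env.gripper_to(.05); env.move_l(env.get_tool_pos()+np.array([0,0,.1]),max_speed=.2)
ov("pics/o3.png",(.6,.7,.8)); print(env.get_time_s())
E
```

```text
False [ 0.00031235 -0.00016345  0.0005471 ]
gap 0.019809866311737843 [-4.11186871 -2.03328481  6.07763223]
[ 0.39744337  1.57372417 12.20204408] [0.00046515 0.00014707 0.00028691]
67.85
```

View pics/o3.png

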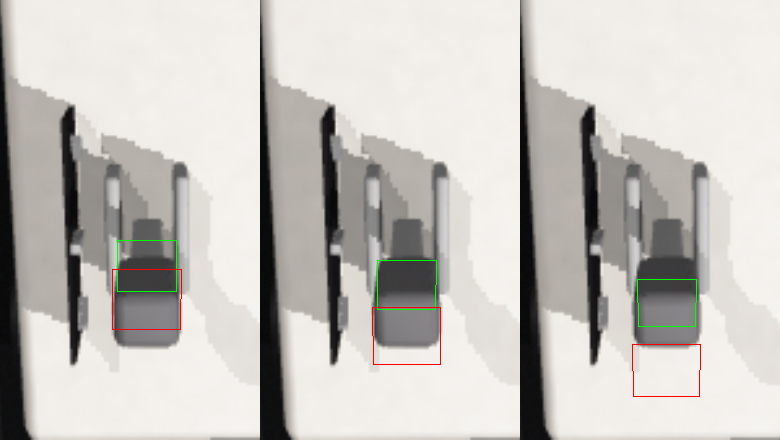

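The lever is near upright, with this overlay reading about 0.66–0.70. As an independent check I'll back off and overlay the fixed cameras.

```bash
python3 - <<'E'
from ov import *
env.reach([.5,.2,.4],rot(0)); env.dwell(.1)
rows=[]
for n in("top","scene"):
    im,ct=grab(n); im=np.ascontiguousarray(im[:,:,::-1]); o=w2p(ct,[PV+[0,0,.05]])[0].astype(int); out=[]
    for v in (None,.6,.7,.8):
        s=6; a=cv2.resize(im[o[1]-24:o[1]+24,o[0]-16:o[0]+17],None,fx=s,fy=s,interpolation=cv2.INTER_CUBIC)
        if v is not None:
          ax=R.from_euler('z',DY).as_matrix()
          for r,col in((.067,(0,255,0)),(.113,(0,0,255))):
            P=[PV+ax@(R.from_euler('y',v-.7).as_matrix()@np.array([sx*.009,sy*.01,r])) for sx,sy in((-1,-1),(1,-1),(1,1),(-1,1))]
            q=((w2p(ct,P)-o+[16.5,24.5])*s).astype(int); cv2.polylines(a,[q.reshape(-1,1,2)],True,col,1)
        out.append(a)
    rows.append(np.hstack(out))
cv2.imwrite("pics/o4.png",np.vstack(rows))
E
```

View pics/o4.png

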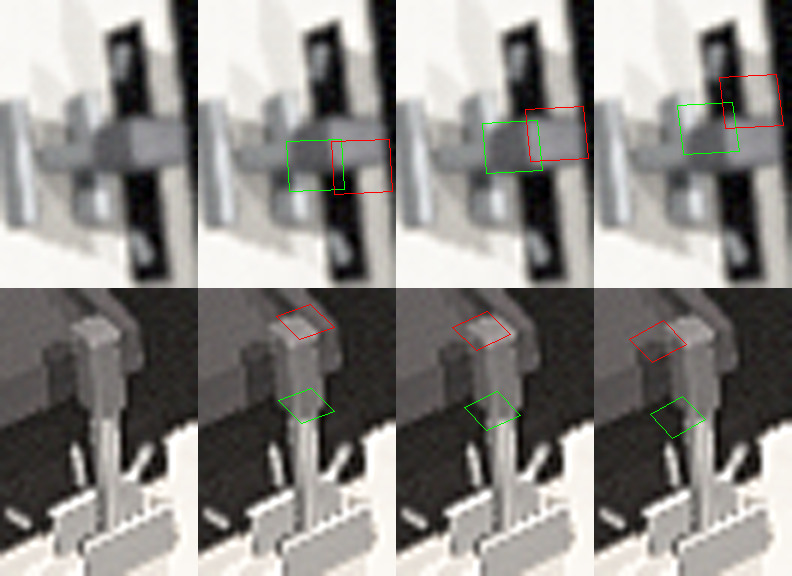

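Top reads about 0.67 and scene about 0.64–0.66, in line with the wrist view. That is inside 0.6–0.8 but off-centre, so I'll nudge it by +0.045 rad.

```bash
python3 - <<'E'
from ov import *
env.gripper_to(.05)
env.reach(lev(.66)+[0,0,.1],rot(DY,0)); env.move_l(lev(.66),max_speed=.1,until_force=8)
env.gripper_to(0,30); swing(.66,.705,3); env.dwell(.2); print(env.get_finger_gap(),env.get_tool_pos()-lev(.705))
env.gripper_to(.05); env.move_l(env.get_tool_pos()+np.array([0,0,.1]),max_speed=.2)
ov("pics/o5.png",(.65,.7,.75))
show("pics/fin.png",0)
a=cv2.imread("pics/o5.png"); b=cv2.imread("pics/fin.png")[:300,180:380]
cv2.imwrite("pics/f.png",cv2.resize(np.hstack([a,cv2.resize(b,None,fx=440/300,fy=440/300)]),None,fx=.74,fy=.74)); print(env.get_time_s())
E
```

```text
0.019455388372233456 [-0.00013158  0.00015134  0.00037727]
77.1333
```

View pics/f.png

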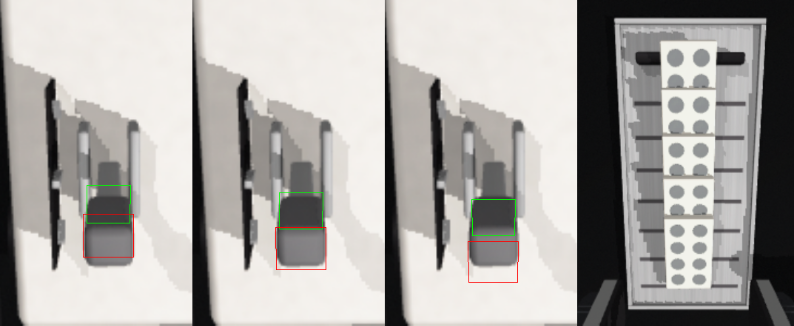

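The 0.70 overlay now fits best, and the row is intact. Handing in.

```bash
python3 -c "
from bench import env
env.job_done(); print(env.get_time_s())"
```

```text
the job is handed in; nothing more can be done
the job is handed in; nothing more can be done
```

The job is handed in, after about 77 s of robot time; no verdict is reported.

- **Lever shut:** the first swing left it about 0.1 rad short. I pushed it on with closed fingers until a 12 N stop. The overlay then read about 0.03 rad, inside the 0.1 rad limit.
- **Tiles:** all five are laid wells up in one row, 40 mm apart, with the first leaning on the bar. The last wrist picture shows the row even, centred and straight. I saw no slips or knocked tiles. The in-hand check found no blob for the first two tiles. A picture showed the second sitting square, and the later pictures showed both lying correctly.
- **Lever half open:** the first setting read about 0.66 rad in the wrist and top views and 0.64–0.66 in the scene view. I regripped and moved it on by 0.045 rad. The wrist overlay now fits 0.70 rad best, against a target of 0.70 ± 0.1. I did not recheck it with the two fixed cameras.
- **Bystanders:** the flask was standing in the last view of it, after the fifth tile was laid. I did not measure the dish again at the end, and no move was planned against it.
- **At hand-in:** the gripper was clear of everything, hovering over the tray.

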